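# Set the garage door bolt to its held-back position

## Robot

A 6-joint arm with a two-finger parallel gripper is mounted at the origin on the work surface. World frame = base frame: x ahead of the robot, y to its left, z up, the work surface at z = 0. Lengths are in mm, angles in rad, forces in N, time in s.
With the tool pointing down it reaches from about 350 to 975 mm from the base axis. Payload 7.1 kg.
Tool frame: the origin (TCP) lies on the centre line of the jaws, within the pads' length; the fingertips stand 17 mm ahead of it and the grasp point (between the pads) lies 2 mm behind it; z points along the fingers, y is the direction in which the jaws open and shut (so a half turn about z gives the same grasp; the last joint's range is limited). The gripper opens to 88 mm and grips with 3 to 60 N. Pads are 20 mm wide; open, the fingers measure 115 mm over their backs; the gripper's body (75 mm by 178 mm) begins 61 mm behind the grasp point.
Start: joints at [-1.293, 0.423, 1.63, -0, 1.089, -0.019], TCP at [182.807, -597.651, 239.675] pointing down, gripper open.
Joint ranges: [-3, 3], [-0.9, 2.11], [0.09, 2.58], [-1.31, 4.45], [0.11, 2.69], [-2.54, 2.54]. Speed limits (rad/s): [2.39, 2.39, 3.01, 3.14, 3.14, 3.14].

## Interface

Orientations are given as a rotation vector (axis times angle).
In Python, from workcell import ctrl, imaging, workorder gives the robot as it stands. The module is installed in compiled form; this text tells all that it offers.
- The arm moves only by the shell command python3 -m crank 'ROWS' [OPENING]. ROWS is JSON, a list of rows, each an object with "travel": the shift along the tool's x, y, z as a fraction of full scale, a list of three; "turn": the turn about the tool's z as a fraction of full scale. In form: [{"travel": [dx, dy, dz], "turn": turn}, ...]. A call has 1 to 20 rows; each row shifts and turns the pose as measured when the row begins, along the tool's axes as they then stand; what a row does not reach is not made up. Full scale, the value 1, is 5 cm for a shift and 0.1 rad for a turn. A row lasts 1/10 s, in which the tool goes at most 50 mm and 8.59 degrees, less where a joint would pass 70% of its speed; a pose out of reach is approached as far as the arm can. A call with a number of a shift or a turn outside -1 to 1 is refused whole. A call with a gripper value outside its range is refused whole. OPENING is the gripper command: -1 is shut, 1 is fully open, values between are in proportion, set as the call begins (- or left out, the last holds). The fingers move at their own pace and stop on an object; the grip force is fixed at half the most. Time passes only in rows, so rows that do not move let the fingers close. It gives the time, the measured TCP pose, the force and the opening at its end, in the units of the state.
- ctrl.get_obs(): the state, without advancing time (a new reading comes with each control period).
- imaging.get_image(name): name is "scene" or "top"; returns the picture (400x640x3 uint8, blue, green, red); there is no depth.
- imaging.camera_info(name): a dict with "camera_matrix" (3x3 intrinsics, pixels), "k1" (the pictures are not rectified: a ray, as slopes to the right and down, at radius r is drawn at 1 + k1 r^2 times it, then the intrinsics apply), "rvec" (rotation vector, rad) and "tvec" (3), from world to camera coordinates, as OpenCV has them. Camera axes: x right, y down, z forward; pixel columns grow to the right and rows downward; lengths in mm; the calibration is good to about 2 mm. A picture is of the moment at which its call begins. camera_info takes no time and is no camera call.
- workorder.close_job(): hands the job in, once; it reports no verdict.
The state is a dict: "t": time; "qpos": joint angles; "qvel": joint speeds; "joint_torque": joint torques, N m; "ee_pos": TCP position; "orientation": TCP orientation; "ft_force": force on the tool from outside, world axes, zero at the start; "moment": the same for the moment, N m; "width": finger opening in mm.
Only numpy, scipy, OpenCV 4.12 (cv2) and the standard library are available. Lean on these libraries where they do the work, as an engineer would, in place of code of your own. Each camera call takes 0.05 s, during which the arm holds its last target.

## Task

Two sprung garage-door bolts are fixed on the bench. With the fingertips only, push the red push plate away from the robot most of the way to the end of its travel, so that the yellow-headed stop pin rises and drops behind the tooth on the slide, then let go so that the slide springs back and stays caught by the pin at mid position, with the bolt held half back. Do not grip the plate, leave the blue bolt fully out, do not disturb the other things on the bench, and finish clear of everything.

Things in the scene. Friction and masses are not known exactly. Their poses are not given: they have to be found in the camera images.
- red_face (a point): Centre of the front (robot-side) face of the RED push plate, riding on its slide. Upright plate 50 mm wide, 49 mm tall, 18 mm thick with its backing; top edge 85 mm, foot 36 mm above the bench. x axis: level, square to the face, the push direction (away from the robot side); z up
- red_slide (a joint): How far the red slide is pushed, m: 0 bolt fully out, about 0.030 held on the stop pin, 0.060 end stop. Spring returns it with 4 N at 0 to 9 N at the end stop. A ramped tooth lifts the pin from about 0.005; the pin drops behind the tooth past 0.031 (push to 0.040 or more to be sure). Let go, the slide springs back onto the pin by itself
- red_lock: The RED door bolt, fixed to the bench on a white board 280 x 120 x 18 mm; origin under its middle, x the push direction, z up. Unpushed plate face at x -61 mm. In front of it: flat slide bar (top 36 mm above the bench), a strap at x -107 to -123 mm (top 40 mm), bolt nose out to x -185 mm. Fingertips kept above 42 mm clear all of these. Bridge with stop pin at x 52 to 88 mm, end stop at 134 mm
- blue_lock: The BLUE door bolt, fixed to the bench on a white board 280 x 120 x 18 mm; origin under its middle, x the push direction, z up. Unpushed plate face at x -61 mm. In front of it: flat slide bar (top 36 mm above the bench), a strap at x -107 to -123 mm (top 40 mm), bolt nose out to x -185 mm. Fingertips kept above 42 mm clear all of these. Bridge with stop pin at x 52 to 88 mm, end stop at 134 mm
- red_head (a point): Top centre of the red lock's stop pin head: yellow disc 22 mm across on a steel bridge (56 mm wide, top 74 mm above the bench). The head's top is 96 mm above the bench with the pin down and rises 10 mm as the tooth passes
- red_pin (a joint): Lift of the red lock's stop pin, m: 0 = fully down (at rest or latched), up to 0.010 while the tooth passes under it
- blue_face (a point): Centre of the front (robot-side) face of the BLUE push plate, riding on its slide. Upright plate 50 mm wide, 49 mm tall, 18 mm thick with its backing; top edge 85 mm, foot 36 mm above the bench. x axis: level, square to the face, the push direction (away from the robot side); z up. Leave alone
- blue_slide (a joint): How far the blue slide is pushed, m: 0 = fully out, where it must stay
- spray_mid (a point): Grey spray can with red cap, 66 mm across, 190 mm tall, standing; point at half height; loose, leave alone
- jar_mid (a point): Amber screw-top jar, 64 mm across, 75 mm tall, standing; point at half height; loose, leave alone
- tape_mid (a point): Yellow and black tape measure, 70 x 36 x 62 mm, standing upright between the two locks; point at its centre; loose, leave alone
- socket_mid (a point): Steel wrench socket, upright tube 30 mm across, 38 mm tall, between the locks; point at its centre; loose, leave alone
- wrench_grip (a point): Steel wrench lying flat; point on its handle; loose, leave alone
- hammer_grip (a point): Hammer lying flat, wooden handle; point on its handle; loose, leave alone

How it is judged:
By the outcome, as a careful person would: the job done as asked, in the order asked, and still so for the second after the job is handed in, with the robot touching nothing.
It also fails if it takes over 32 s, if anything falls off the work surface, if the arm or the gripper's body presses on something with over 40 N, if the wrist force passes 120 N, or if a joint passes its speed limit or range.

## Working session

There is one attempt and no reset: what is moved stays moved. The work goes in short steps, Python scripts to look and compute and a shell command to move; the robot and the scene stay as the last step left them, time stands still between calls to the robot, and variables do not carry over. Pictures are saved under pics/ and viewed, and the job is handed in when it is done.

```bash
mkdir -p pics
python3 - <<'E'
from workcell import ctrl, imaging
import cv2
for n in("scene","top"):
    cv2.imwrite(f"pics/{n}0.png",imaging.get_image(n)); print(imaging.camera_info(n))
print(ctrl.get_obs())
E
```

```text
{'camera_matrix': array([[380.50481947,   0.        , 314.40976537],
       [  0.        , 380.50481947, 196.85346817],
       [  0.        ,   0.        ,   1.        ]]), 'k1': 0.012572036343693676, 'rvec': array([ 0.68903954,  2.70754329, -1.01585359]), 'tvec': array([ 564.5977959 , -145.73682215, 1345.57809255])}
{'camera_matrix': array([[394.52132847,   0.        , 325.72244523],
       [  0.        , 394.52132847, 194.61082612],
       [  0.        ,   0.        ,   1.        ]]), 'k1': -0.09534590322413151, 'rvec': array([ 2.12743537, -2.18456519,  0.1120304 ]), 'tvec': array([   8.74717095,  646.11035007, 1297.3401885 ])}
{'t': 0.1, 'qpos': array([-1.29297862e+00,  4.23735853e-01,  1.63060677e+00, -3.18105259e-05,
        1.08860710e+00, -1.90050653e-02]), 'qvel': array([-2.30111832e-03, -1.16055058e-03, -1.74538417e-03, -1.96374738e-05,
        2.34814331e-03,  3.57679600e-04]), 'joint_torque': array([-1.14483024e-03, -5.45613778e+01, -2.74325877e+01,  6.45372248e-02,
        1.89087878e-02, -2.30397393e-05]), 'ee_pos': array([ 182.68436614, -597.20407161,  238.99992952]), 'orientation': array([-3.10572707e+00, -4.64362897e-01,  3.18832132e-04]), 'ft_force': array([ 0.61884119,  0.0009808 , -0.18823506]), 'moment': array([ 0.04561231, -0.02654927, -0.01285254]), 'width': 87.80753572856106}
```

View pics/scene0.png

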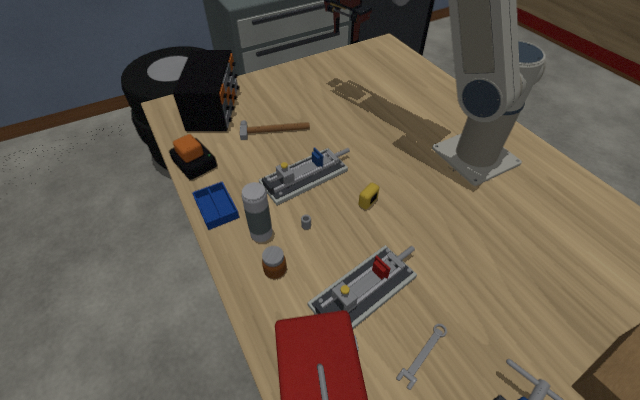

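View pics/top0.png

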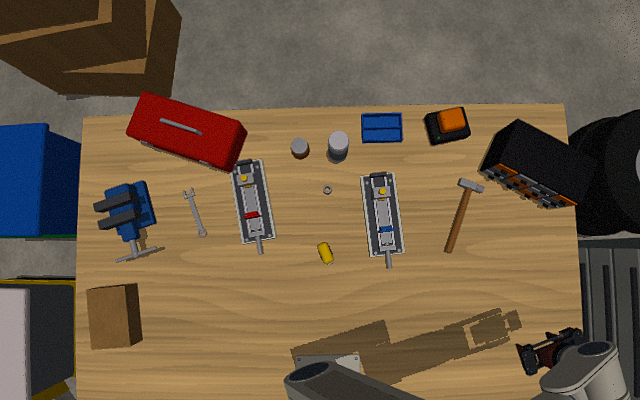

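Both pictures show the red lock left of centre in top (about 250,205), its red plate at (252,215) and pin head at (243,178). The blue lock is at (382,215). The arm starts on the right-hand side, beyond the blue lock. Next I'll zoom in on the red lock.

Run:
```python
import cv2
a=cv2.imread("pics/top0.png")[145:265,215:295]; cv2.imwrite("pics/topz.png",cv2.resize(a,None,fx=5,fy=5,interpolation=cv2.INTER_CUBIC))
a=cv2.imread("pics/scene0.png")[235:335,300:425]; cv2.imwrite("pics/scz.png",cv2.resize(a,None,fx=6,fy=6,interpolation=cv2.INTER_CUBIC))
```

```text
(no output)
```

View pics/topz.png

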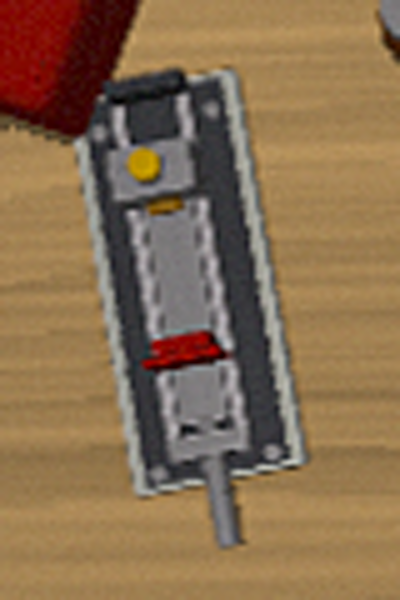

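View pics/scz.png

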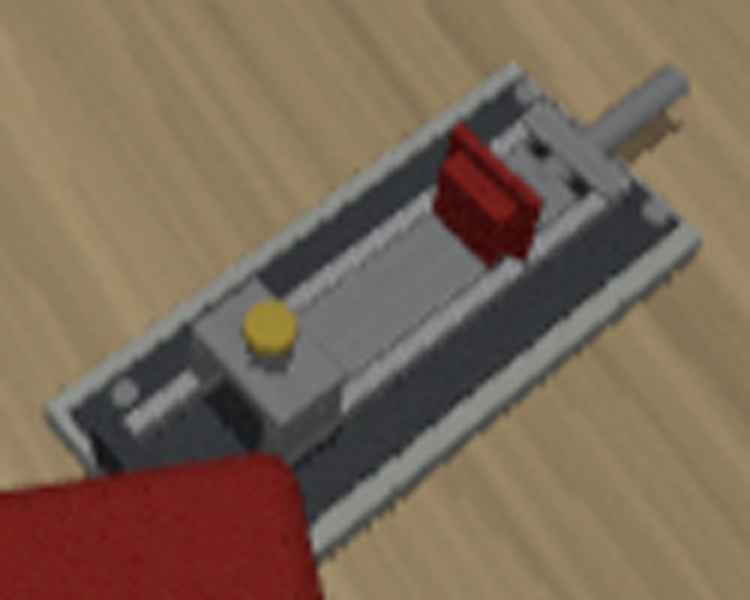

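```bash
cat > h.py <<'E'
import numpy as np, cv2
from workcell import imaging
from scipy.optimize import least_squares
I={n:imaging.camera_info(n) for n in("scene","top")}
def proj(n,P):
    c=I[n]; P=np.atleast_2d(P)@cv2.Rodrigues(c["rvec"])[0].T+c["tvec"]
    s=P[:,:2]/P[:,2:]; s=s*(1+c["k1"]*(s**2).sum(1,keepdims=True))
    return s*c["camera_matrix"][0,0]+c["camera_matrix"][:2,2]
def unproj(n,uv,z):
    return least_squares(lambda p:(proj(n,[p[0],p[1],z])[0]-uv),[600,0]).x
def w(q,p):
    c,s=np.cos(q[2]),np.sin(q[2]); p=np.atleast_2d(np.array(p,float))
    return np.c_[q[0]+c*p[:,0]-s*p[:,1],q[1]+s*p[:,0]+c*p[:,1],p[:,2]]
E
python3 - <<'E'
from h import *
def t(u,v): return np.array([(u+.5)/5-.5+215,(v+.5)/5-.5+145])
def s(u,v): return np.array([(u+.5)/6-.5+300,(v+.5)/6-.5+235])
obs=[("top",t(137,495),(-140,60,18)),("top",t(305,463),(-140,-60,18)),("top",t(235,70),(140,-60,18)),("top",t(144,163),(70,0,96)),
("top",t(232,545),(-185,0,30)),("scene",s(515,62),(-140,-60,18)),("scene",s(698,240),(-140,60,18)),("scene",s(50,410),(140,-60,18)),("scene",s(270,320),(70,0,96))]
for i in obs: print(i[0],i[2],unproj(i[0],i[1],i[2][2]).round(1))
f=lambda q:np.concatenate([proj(n,w(q,p))[0]-uv for n,uv,p in obs])
r=least_squares(f,[650,200,0],x_scale=[100,100,.3]);q=r.x
print(q,r.fun.reshape(-1,2).round(2))
np.save("q.npy",q)
print("face",w(q,(-61,0,60)),"head",w(q,(70,0,96)))
import cv2
for n,sc,x0,y0,x1,y1 in(("top",6,200,145,300,265),("scene",6,300,235,425,335)):
    im=cv2.resize(cv2.imread(f"pics/{n}0.png")[y0:y1,x0:x1],None,fx=sc,fy=sc,interpolation=cv2.INTER_CUBIC)[:,:]
    def ln(a,b,c):
        pp=(proj(n,w(q,[a,b]))-[x0,y0]+.5)*sc-.5
        cv2.line(im,*[tuple(int(round(k)) for k in p) for p in pp],c,1)
    B=[(140,60,18),(140,-60,18),(-140,-60,18),(-140,60,18)]
    for i in range(4): ln(B[i],B[(i+1)%4],(0,255,0))
    F=[(-61,25,85),(-61,-25,85),(-61,-25,36),(-61,25,36)]
    for i in range(4): ln(F[i],F[(i+1)%4],(255,255,0))
    ln((59,0,96),(81,0,96),(255,0,255))
    cv2.imwrite(f"pics/ov_{n}.png",im[:600])
b=proj("top",[[600,0,0]]);print(b)
# rough others
for nm,uv,z in(("tape",(325,246),62),("socket",(327,187),38),("jar",(299,143),75),("spray",(338,135),190),("wrench",(195,212),5),("bluehead",(382,191),96)): print(nm,unproj("top",uv,z).round())
E
```

```text
top (-140, 60, 18) [487.9 281.9]
top (-140, -60, 18) [507.1 166.2]
top (140, -60, 18) [780.9 212.2]
top (70, 0, 96) [704. 259.]
top (-185, 0, 30) [453.  214.7]
scene (-140, -60, 18) [504.5 168. ]
scene (-140, 60, 18) [488.5 284.3]
scene (140, -60, 18) [779. 218.]
scene (70, 0, 96) [700.9 259.6]
[6.33540991e+02 2.48946471e+02 1.74363377e-01] [[-0.55  0.79]
 [ 0.19  0.29]
 [-0.54 -0.24]
 [-0.63  0.48]
 [-0.62  0.52]
 [-0.96 -0.41]
 [ 0.83 -0.67]
 [-1.68 -0.75]
 [-0.24  0.78]]
face [[573.46592334 238.36411765  60.        ]] head [[702.47959399 261.09015526  96.        ]]
[[323.79379311 209.13823835]]
tape [474.  -2.]
socket [672. -13.]
jar [818.  76.]
spray [810. -52.]
wrench [601. 451.]
bluehead [ 646. -191.]
```

View pics/ov_top.png

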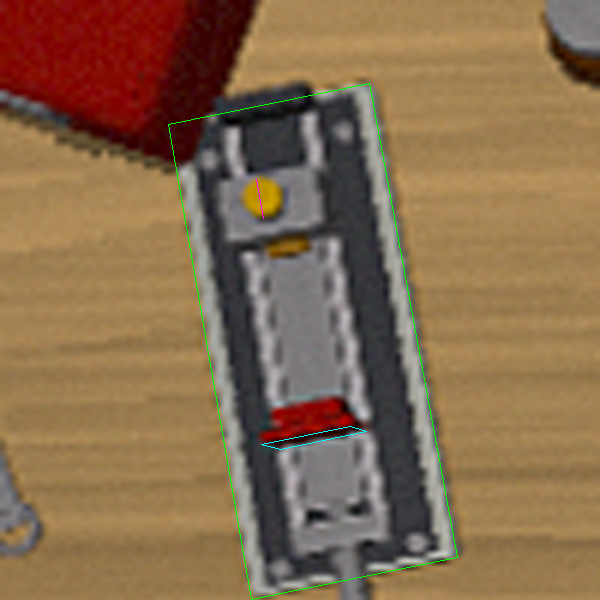

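View pics/ov_scene.png

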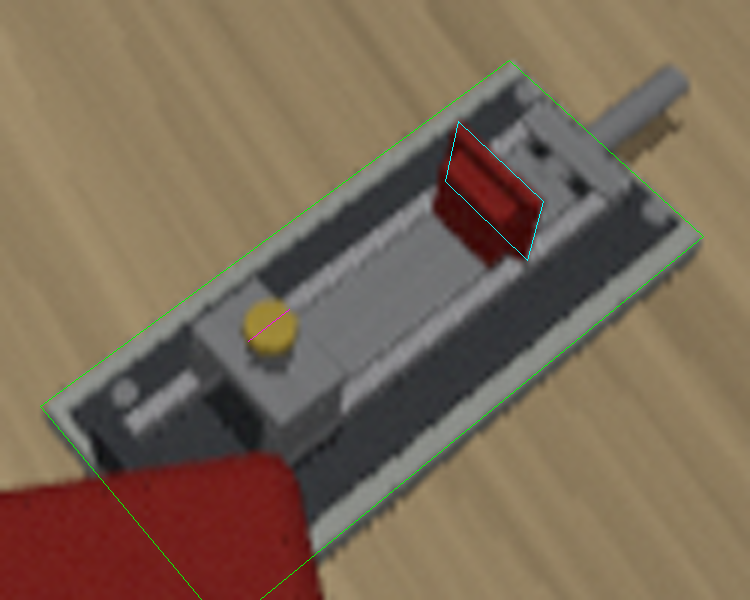

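The fit agrees to about 1 px: red lock at (633.5, 249), yaw 0.174. The overlay lines up with the plate and board. My plan is to push with closed fingers, with tool x along the push direction and the fingertips about 51 mm up. First I'll shut the gripper and turn the tool.

```bash
cat > st.py <<'E'
from h import *
from workcell import ctrl
from scipy.spatial.transform import Rotation as R
def state(tgt=None):
    o=ctrl.get_obs(); q=np.load("q.npy"); M=R.from_rotvec(o["orientation"]).as_matrix(); p=o["ee_pos"]
    d=p[:2]-q[:2]; c,s=np.cos(q[2]),np.sin(q[2])
    print("t",round(o["t"],2),"pos",p.round(1),"lock xy",(c*d[0]+s*d[1]).round(1),(-s*d[0]+c*d[1]).round(1),"yaw err(turn units)",round((np.arctan2(M[1,0],M[0,0])-q[2])*10,2),"z axis",M[:,2].round(3),"F",o["ft_force"].round(1),"w",round(o["width"],1),"qd",np.abs(o["qvel"]).max().round(3),"q6",o["qpos"][5].round(2))
    if tgt is not None:
        g=w(q,[tgt])[0]-p; print("to target, tool mm",(M.T@g).round(1),"units",(M.T@g/50).round(2))
E
python3 -m crank '[{"travel":[0,0,0],"turn":0.6},{"travel":[0,0,0],"turn":0.6},{"travel":[0,0,0],"turn":0}]' -1
python3 -c "from st import *; state((-96,0,240))"
```

```text
t: 0.4
ee_pos: [182.4, -596.3, 237.6]
orientation: [-3.126, -0.271, 0.001]
ft_force: [0.1, -0.2, 0.3]
width: 67.1
t 0.4 pos [ 182.4 -596.3  237.6] lock xy -590.9 -754.2 yaw err(turn units) -0.01 z axis [-0.001  0.004 -1.   ] F [ 0.1 -0.2  0.3] w 67.1 qd 0.036 q6 0.1
to target, tool mm [ 4.939e+02 -7.549e+02  5.000e-01] units [ 9.88e+00 -1.51e+01  1.00e-02]
```

```bash
python3 -m crank '[{"travel":[0.5,-0.75,-0.02],"turn":0},{"travel":[0.5,-0.75,-0.02],"turn":0},{"travel":[0.5,-0.75,-0.02],"turn":0},{"travel":[0.5,-0.75,-0.02],"turn":0},{"travel":[0.5,-0.75,-0.02],"turn":0},{"travel":[0.5,-0.75,-0.02],"turn":0},{"travel":[0.5,-0.75,-0.02],"turn":0},{"travel":[0.5,-0.75,-0.02],"turn":0},{"travel":[0.5,-0.75,-0.02],"turn":0},{"travel":[0.5,-0.75,-0.02],"turn":0}]'
python3 -c "from st import *; state((-96,0,240))"
```

```text
t: 1.4
ee_pos: [364.4, -172.3, 247.3]
orientation: [-3.126, -0.283, -0.0]
ft_force: [1.2, -0.1, 0.6]
width: 0.6
t 1.4 pos [ 364.4 -172.3  247.3] lock xy -338.1 -368.2 yaw err(turn units) 0.06 z axis [-0.     0.003 -1.   ] F [ 1.2 -0.1  0.6] w 0.6 qd 1.144 q6 0.92
to target, tool mm [ 244.5 -366.6    8.5] units [ 4.89 -7.33  0.17]
```

```bash
python3 -m crank '[{"travel":[0.5,-0.75,0],"turn":0},{"travel":[0.5,-0.75,0],"turn":0},{"travel":[0.5,-0.75,0],"turn":0},{"travel":[0.5,-0.75,0],"turn":0},{"travel":[0.5,-0.75,0],"turn":0},{"travel":[0.5,-0.75,0],"turn":0},{"travel":[0.5,-0.75,0],"turn":0},{"travel":[0.5,-0.75,0],"turn":0},{"travel":[0.4,-0.6,0],"turn":0},{"travel":[0,0,0],"turn":0},{"travel":[0,0,0],"turn":0}]'
python3 -c "from st import *; state((-96,0,150))"
```

```text
t: 2.5
ee_pos: [522.8, 215.3, 248.6]
orientation: [-3.123, -0.325, -0.005]
ft_force: [-0.5, -0.2, 0.8]
width: 0.7
t 2.5 pos [522.8 215.3 248.6] lock xy -114.9 -13.9 yaw err(turn units) 0.33 z axis [ 0.003  0.002 -1.   ] F [-0.5 -0.2  0.8] w 0.7 qd 0.024 q6 1.73
to target, tool mm [ 19.  -13.1  98.7] units [ 0.38 -0.26  1.97]
```

```bash
python3 -m crank '[{"travel":[0.4,-0.26,0],"turn":0.33},{"travel":[0,0,0.5],"turn":0},{"travel":[0,0,0.5],"turn":0},{"travel":[0,0,0.5],"turn":0},{"travel":[0,0,0.4],"turn":0},{"travel":[0,0,0],"turn":0}]'
python3 -c "from st import *; state((-96,0,68))
from workcell import imaging
import cv2
for n in('scene','top'): cv2.imwrite(f'pics/{n}1.png',imaging.get_image(n))
a=cv2.imread('pics/scene1.png')[200:350,280:440]; cv2.imwrite('pics/sc1z.png',cv2.resize(a,None,fx=4,fy=4,interpolation=cv2.INTER_CUBIC))"
```

```text
t: 3.1
ee_pos: [538.3, 224.9, 151.7]
orientation: [-3.129, -0.271, -0.004]
ft_force: [-0.4, 0.0, -0.4]
width: 0.7
t 3.1 pos [538.3 224.9 151.7] lock xy -98.0 -7.2 yaw err(turn units) -0.02 z axis [ 0.002  0.001 -1.   ] F [-0.4  0.  -0.4] w 0.7 qd 0.034 q6 1.77
to target, tool mm [ 1.7 -7.1 83.8] units [ 0.03 -0.14  1.68]
```

View pics/sc1z.png

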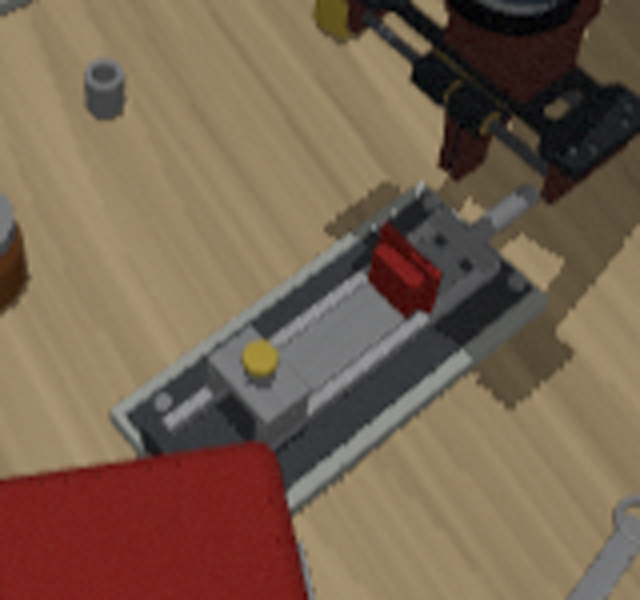

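View pics/top1.png

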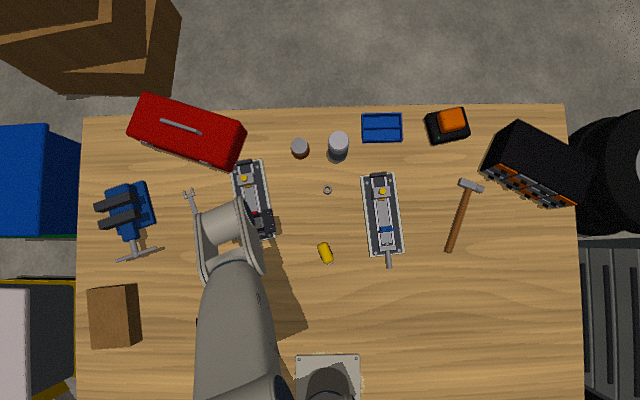

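The scene view shows the gripper in front of the plate. Its fingers are unclear at zoomed (460–560, 160), so I'll check where the TCP projects.

Run:
```python
from h import *
from workcell import ctrl
from scipy.spatial.transform import Rotation as R
o=ctrl.get_obs(); p=o["ee_pos"];M=R.from_rotvec(o["orientation"]).as_matrix()
im=cv2.imread('pics/scene1.png');x0,y0=340,130;sc=5
a=cv2.resize(im[y0:y0+120,x0:x0+150],None,fx=sc,fy=sc,interpolation=cv2.INTER_CUBIC)
for v,c in(((0,0,17),(0,255,0)),((0,-45,17),(255,0,255)),((0,45,17),(255,0,255)),((0,0,-60),(255,255,0))):
    u=(proj("scene",p+M@np.array(v))[0]-[x0,y0]+.5)*sc-.5; print(v,u.round()); cv2.circle(a,tuple(int(k) for k in u),4,c,-1)
cv2.imwrite('pics/sc1y.png',a)
```

```text
(0, 0, 17) [271. 556.]
(0, -45, 17) [339. 616.]
(0, 45, 17) [207. 498.]
(0, 0, -60) [297. 461.]
```

View pics/sc1y.png

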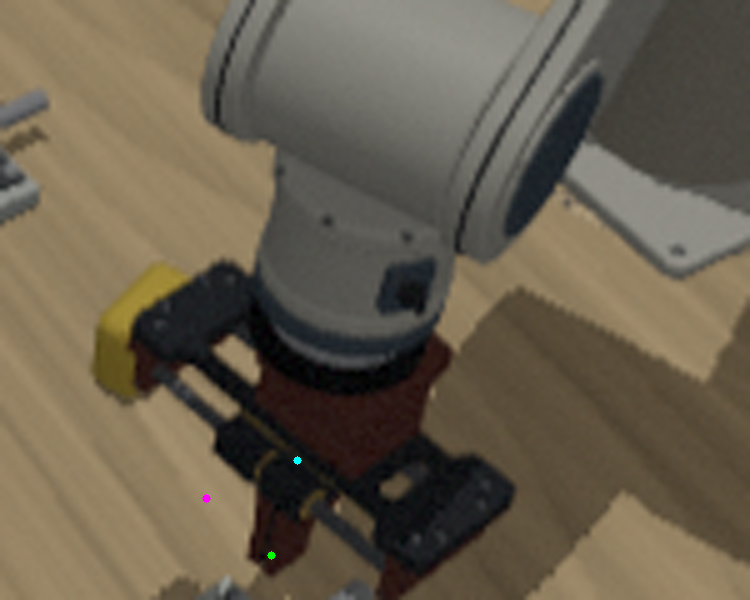

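The closed fingers meet at the projected TCP (green dot); the other prong is the gripper's end bracket. I'll centre on the plate and go down.

```bash
python3 -m crank '[{"travel":[0,-0.2,0.4],"turn":0},{"travel":[0,0,0.4],"turn":0},{"travel":[0,0,0.4],"turn":0},{"travel":[0,0,0.3],"turn":0},{"travel":[0,0,0],"turn":0}]'
python3 -c "from st import *; state((-96,0,68))"
```

```text
t: 3.7
ee_pos: [544.4, 235.9, 85.8]
orientation: [-3.124, -0.268, -0.031]
ft_force: [-0.3, -0.9, 0.2]
width: 0.5
t 3.7 pos [544.4 235.9  85.8] lock xy -90.1 2.7 yaw err(turn units) -0.04 z axis [ 0.019  0.007 -1.   ] F [-0.3 -0.9  0.2] w 0.5 qd 0.035 q6 1.79
to target, tool mm [-6.3  2.8 17.6] units [-0.13  0.06  0.35]
```

```bash
python3 -m crank '[{"travel":[-0.12,0.04,0.35],"turn":0},{"travel":[0,0,0],"turn":0}]'
python3 -c "from st import *; state((-68,0,68))
from workcell import imaging
import cv2
a=imaging.get_image('scene')[200:320,300:450]; cv2.imwrite('pics/sc2z.png',cv2.resize(a,None,fx=5,fy=5,interpolation=cv2.INTER_CUBIC))"
```

```text
t: 3.9
ee_pos: [540.6, 233.2, 70.2]
orientation: [-3.123, -0.267, -0.036]
ft_force: [-0.3, -0.4, 0.2]
width: 0.3
t 3.9 pos [540.6 233.2  70.2] lock xy -94.3 0.6 yaw err(turn units) -0.04 z axis [ 0.022  0.009 -1.   ] F [-0.3 -0.4  0.2] w 0.3 qd 0.064 q6 1.79
to target, tool mm [26.2  0.5  2.8] units [0.52 0.01 0.06]
```

View pics/sc2z.png

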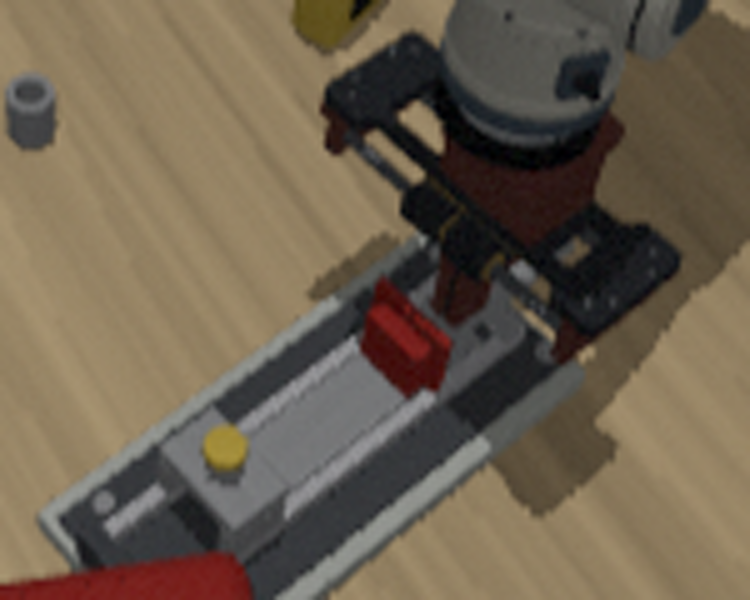

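The closed fingers stand centred just in front of the plate, at about (465,290) zoomed. Next comes a slow push while I watch the force.

```bash
python3 -m crank '[{"travel":[0.2,0,0.02],"turn":0},{"travel":[0.2,0,0.02],"turn":0},{"travel":[0.2,0,0],"turn":0},{"travel":[0.2,0,0],"turn":0}]'
python3 -c "from st import *; state((-24,0,68))"
```

```text
t: 4.35
ee_pos: [579.9, 240.7, 73.0]
orientation: [-3.124, -0.267, -0.024]
ft_force: [-12.0, 0.7, 4.6]
width: 0.7
t 4.35 pos [579.9 240.7  73. ] lock xy -54.2 1.2 yaw err(turn units) -0.04 z axis [ 0.015  0.008 -1.   ] F [-12.    0.7   4.6] w 0.7 qd 0.229 q6 1.77
to target, tool mm [30.1  1.1  5.4] units [0.6  0.02 0.11]
```

```bash
python3 -m crank '[{"travel":[0.22,0.02,0.04],"turn":0},{"travel":[0.22,0,0.04],"turn":0},{"travel":[0.1,0,0.02],"turn":0}]'
python3 -c "from st import *; state((-24,0,68))
from workcell import imaging
import cv2
a=imaging.get_image('scene')[200:320,300:450]; cv2.imwrite('pics/sc3z.png',cv2.resize(a,None,fx=5,fy=5,interpolation=cv2.INTER_CUBIC))
a=imaging.get_image('top')[145:265,215:295]; cv2.imwrite('pics/top3z.png',cv2.resize(a,None,fx=5,fy=5,interpolation=cv2.INTER_CUBIC))"
```

```text
t: 4.65
ee_pos: [604.6, 244.3, 69.7]
orientation: [-3.126, -0.267, -0.004]
ft_force: [-7.8, -0.8, 6.9]
width: 0.6
t 4.65 pos [604.6 244.3  69.7] lock xy -29.4 0.4 yaw err(turn units) -0.04 z axis [ 0.002  0.005 -1.   ] F [-7.8 -0.8  6.9] w 0.6 qd 0.114 q6 1.76
to target, tool mm [5.3 0.4 1.7] units [0.11 0.01 0.03]
```

View pics/sc3z.png

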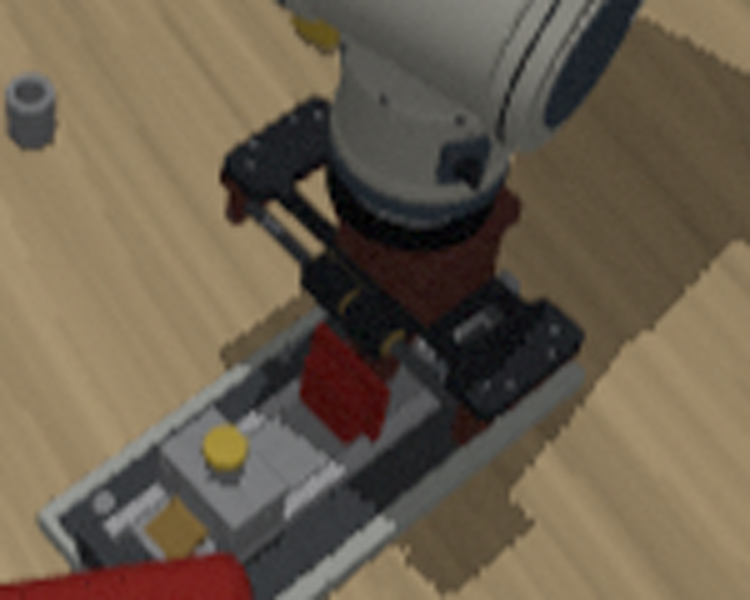

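The tooth (tan block) has come out past the bridge at (175,525) zoomed and the pin head is back down at (225,448). By TCP the slide is at about 42 mm. I'll push a few more mm for margin, then back off level.

```bash
python3 -m crank '[{"travel":[0.14,0,0],"turn":0},{"travel":[0.04,0,0],"turn":0}]'
python3 -c "from st import *; state((-24,0,68))"
```

```text
t: 4.95
ee_pos: [610.8, 245.3, 69.7]
orientation: [-3.127, -0.266, 0.01]
ft_force: [-6.5, 0.4, 2.5]
width: 0.5
t 4.95 pos [610.8 245.3  69.7] lock xy -23.0 0.4 yaw err(turn units) -0.04 z axis [-0.007  0.003 -1.   ] F [-6.5  0.4  2.5] w 0.5 qd 0.074 q6 1.76
to target, tool mm [-0.9  0.4  1.7] units [-0.02  0.01  0.03]
```

```bash
python3 -m crank '[{"travel":[-0.2,0,0],"turn":0},{"travel":[-0.2,0,0],"turn":0},{"travel":[-0.3,0,0],"turn":0},{"travel":[-0.4,0,0],"turn":0},{"travel":[-0.4,0,0],"turn":0},{"travel":[0,0,0],"turn":0}]'
python3 -c "from st import *; state((-90,0,220))
from workcell import imaging
import cv2
a=imaging.get_image('scene')[200:320,300:450]; cv2.imwrite('pics/sc4z.png',cv2.resize(a,None,fx=5,fy=5,interpolation=cv2.INTER_CUBIC))"
```

```text
t: 5.55
ee_pos: [536.7, 232.9, 72.4]
orientation: [-3.125, -0.266, -0.001]
ft_force: [0.4, -0.4, 0.4]
width: 0.4
t 5.55 pos [536.7 232.9  72.4] lock xy -98.2 1.0 yaw err(turn units) -0.04 z axis [ 0.     0.005 -1.   ] F [ 0.4 -0.4  0.4] w 0.4 qd 0.055 q6 1.78
to target, tool mm [   8.3    0.3 -147.6] units [ 0.17  0.01 -2.95]
```

View pics/sc4z.png

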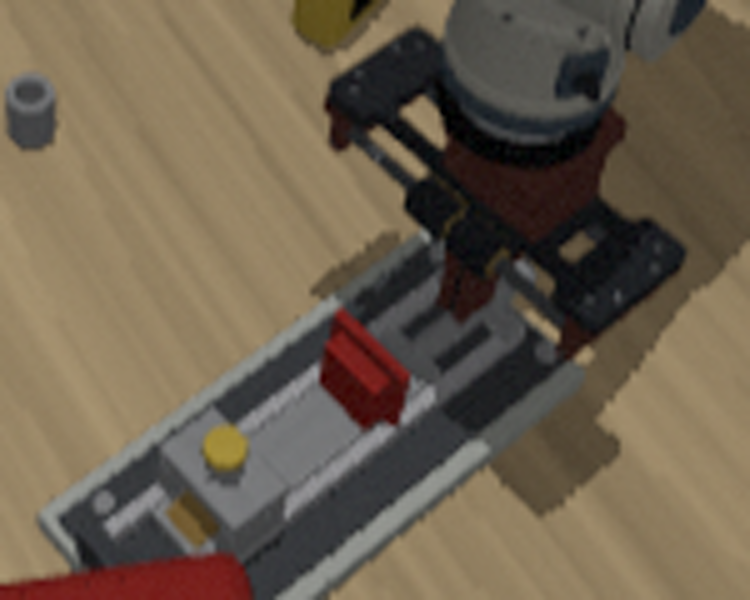

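The slide sprang back and stopped part way. The tooth rests behind the bridge at (190,515) zoomed, the pin is down, and the plate sits about halfway, well clear of the fingers. Now I'll lift off and retreat.

```bash
python3 -m crank '[{"travel":[-0.1,0,-0.3],"turn":0},{"travel":[-0.1,0,-0.6],"turn":0},{"travel":[0,0,-0.7],"turn":0},{"travel":[0,0,-0.7],"turn":0},{"travel":[0,0,-0.7],"turn":0},{"travel":[-0.4,0.4,-0.3],"turn":0},{"travel":[-0.4,0.4,0],"turn":0},{"travel":[-0.4,0.4,0],"turn":0},{"travel":[-0.2,0.2,0],"turn":0},{"travel":[0,0,0],"turn":0},{"travel":[0,0,0],"turn":0},{"travel":[0,0,0],"turn":0}]'
python3 - <<'E'
from st import *
state()
for n in("scene","top"): cv2.imwrite(f"pics/{n}5.png",imaging.get_image(n))
q=np.load("q.npy")
for n,sc,x0,y0,x1,y1 in(("scene",6,300,235,425,335),):
    im=cv2.resize(cv2.imread(f"pics/{n}5.png")[y0:y1,x0:x1],None,fx=sc,fy=sc,interpolation=cv2.INTER_CUBIC)
    F=[(-31,25,85),(-31,-25,85),(-31,-25,36),(-31,25,36)]
    pp=(proj(n,w(q,F))-[x0,y0]+.5)*sc-.5
    cv2.polylines(im,[pp.round().astype(int)],True,(255,255,0),1)
    cv2.imwrite(f"pics/ov5.png",im)
a,b=[cv2.imread(f"pics/scene{i}.png") for i in(0,5)]
d=(cv2.absdiff(a,b).max(2)>60).astype(np.uint8)
for s in cv2.connectedComponentsWithStats(d)[2][1:]:
    if s[4]>15: print(s)
E
```

```text
t: 6.8
ee_pos: [488.5, 152.6, 252.0]
orientation: [-3.117, -0.264, -0.057]
ft_force: [0.9, -0.6, 0.5]
width: 0.1
t 6.8 pos [488.5 152.6 252. ] lock xy -159.6 -69.7 yaw err(turn units) -0.05 z axis [ 0.035  0.016 -0.999] F [ 0.9 -0.6  0.5] w 0.1 qd 0.017 q6 1.67
[326   0  24  12 115]
[402   0  42  56 663]
[454   0  47  62 252]
[455   8  46  62 248]
[333  11   6  13  62]
[553  27  17  16 142]
[569  34  20  19 203]
[390  44  68  63 743]
[589  45   8  11  18]
[399  51   8  13  25]
[348  81  17  15  55]
[553  80  25  37 163]
[344  83   6   9  19]
[459  84  19  31 321]
[402  89  36  34 428]
[ 367   97   83   94 2175]
[381  98  19  20 111]
[435 125  16  18 116]
[364 256  26  30 342]
[332 300  11  11  58]
```

View pics/ov5.png

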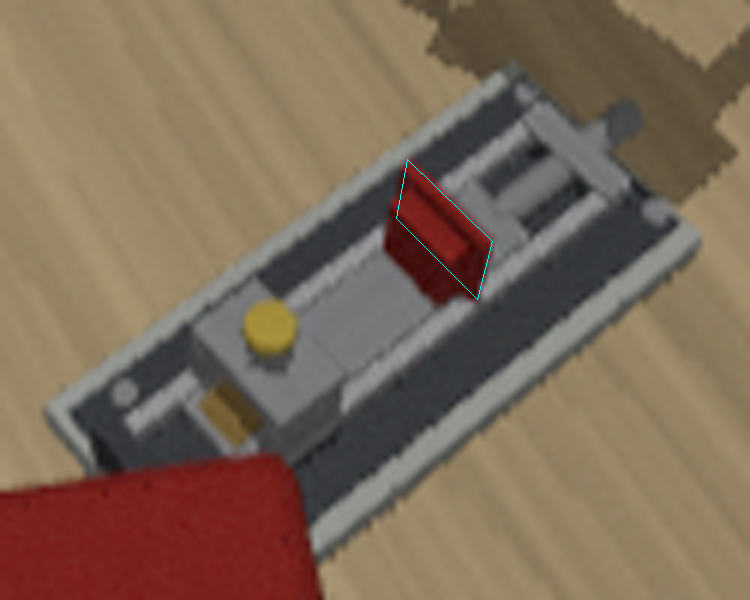

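View pics/scene5.png

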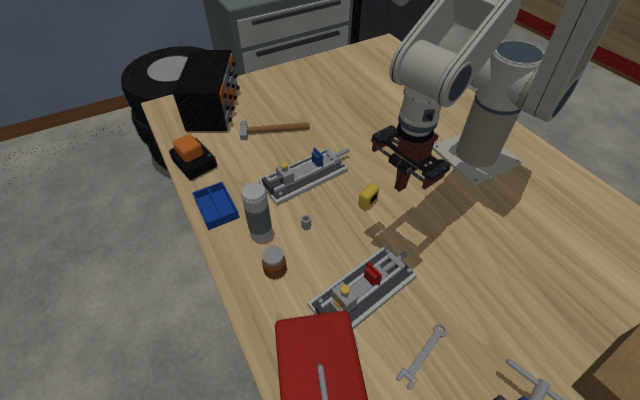

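View pics/top5.png

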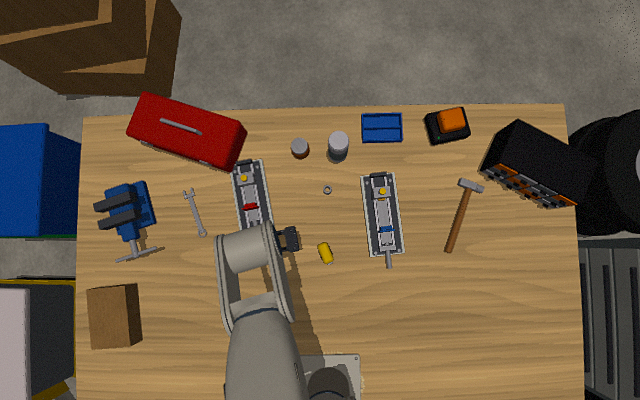

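The red plate lies on the outline I drew for 30 mm of travel, the pin head is down and the bolt is half back. The blue lock and the loose items look unchanged, and the arm is clear and still.

```bash
python3 -c "from workcell import workorder; print(workorder.close_job())"
```

```text
the job is handed in; nothing more can be done
None
```

The red slide is caught on its stop pin at mid position with the bolt held half back, and the job is handed in. I pushed the plate with closed fingertips, not gripping it, to about 48 mm of travel by TCP position. I then backed off level so it sprang back onto the pin, and lifted clear.

**Last checks:**
- **Red lock:** the plate matches the outline drawn for 30 mm of travel, the pin head is down, and the tooth sits behind the bridge.
- **Everything else:** comparing pictures from before and after, the only changes I found were the arm and its shadow, and the red lock's slide. The blue bolt and the loose items had not moved.
- **Robot:** it was stationary about 250 mm up, with wrist force near zero (within 1 N). The highest force I read while pushing was about 13 N, checked only between moves. The clock read 6.8 s at the last check before handing in.

No check failed. The slide position and push depth come from the camera fit, which is good to about 3 mm, because the joints cannot be read directly.

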